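Bring the telescoping filler spout over the jug and hold it at the 80 mm ring

ROBOT

A 6-joint arm with a two-finger parallel gripper is mounted at the origin on a cart in front of the work surface, level with it; the furniture and walls round the work are solid. World frame = base frame: x ahead of the robot, y to its left, z up, the work surface at z = 0. Lengths are in m, angles in rad, forces in N, time in s.
With the tool pointing down it reaches from about 0.35 to 0.975 m from the base axis. Payload 7.1 kg.
Tool frame: the origin (TCP) lies between the finger pads; the fingertips stand 22 mm ahead of it and the grasp point (between the pads) lies 3 mm ahead of it; z points along the fingers, y is the line along which they close (so a half turn about z gives the same grasp; the last joint's range is limited). The gripper opens to 88 mm and grips with 3 to 60 N. Pads are 20 mm wide; open, the fingers measure 115 mm over their backs; the gripper's body (75 mm by 178 mm) begins 61 mm behind the grasp point.
Start: joints at [1.319, 0.423, 1.63, -0, 1.089, -0.019], TCP at [0.144, 0.608, 0.245] pointing down, gripper open.
Joint ranges: [-3, 3], [-0.9, 2.11], [0.09, 2.58], [-1.31, 4.45], [0.11, 2.69], [-2.54, 2.54]. Speed limits (rad/s): [2.39, 2.39, 3.01, 3.14, 3.14, 3.14].

INTERFACE

Orientations are given as a unit quaternion [x, y, z, w].
In Python, from workcell import robot, imaging, workorder gives the robot as it stands.
- The arm moves only by the tool drive_tool, never from a script. Its argument "series" is a list of rows, each an object with "rotation": the turn, a rotation vector about the tool's x, y, z in degrees, a list of three; "linear": the shift along the tool's x, y, z in mm, a list of three; "hand": the finger opening in mm, from 0 to 87.8. A call has 1 to 20 rows; each row is the pose to reach, as a shift and turn from the pose commanded when the call began, along the tool's axes at that moment; what a row does not reach only later rows make up. A row lasts 1/12 s, in which the tool goes at most 41.7 mm and 7.16 degrees, less where a joint would pass 70% of its speed; a pose out of reach is approached as far as the arm can. A call with a gripper value outside its range is refused whole. The fingers move at their own pace and stop on an object; "force" is the grip in N (left out, the last holds). Time passes only in rows, so rows that repeat a pose let the fingers close. It gives the time, the measured TCP pose, the force, the opening and the grip force at its end, in the units of the state.
- robot.get_obs(): the state, without advancing time (a new reading comes with each control period).
- imaging.snapshot(name): name is "side" or "top"; returns the picture (400x640x3 uint8, blue, green, red); there is no depth.
- imaging.camera_params(name): a dict with "fx", "fy", "cx", "cy" (pixels), "pose" (4x4, takes a point from camera to world coordinates). Camera axes: x right, y up, looking along -z (the intrinsics and any distortion apply to the point x, -y, -z); pixel columns grow to the right and rows downward; lengths in m; the calibration is good to about 2 mm. A picture is of the moment at which its call begins. camera_params takes no time and is no camera call.
- workorder.hand_in(): hands the job in; it is judged then, once.
Trained networks look in the newest picture that a camera, given by its name, has taken for a name from the list of things; names that differ only in an ending like _2 or _b are one class to them, and where a whole thing is asked for, a point or a joint stands for the part that bears it (a point fixed in the world has none). Each returns a list of dicts, best first, with "score" (0 to 1); they miss things now and then, are a little off and sometimes report something else, mostly with a low value. They report only what shows in the picture. A call takes as long as a camera call.
- imaging.look_for(camera, label): "at" ([x, y, z] in m, in world coordinates, good to about 4 mm: the middle of the surface that is visible of it).
The state is a dict: "time_s": time; "joints": joint angles; "qd": joint speeds; "joint_efforts": joint torques, N m; "tcp_pos": TCP position; "ee_rot": TCP orientation; "force": force on the tool from outside, world axes, zero at the start; "wrist_torque": the same for the moment, N m; "gripper_width": opening from 0.0 (shut) to 1.0 (fully open); "grip_force": force on a finger pad.
Only numpy, scipy, OpenCV 4.12 (cv2) and the standard library are available. Lean on these libraries where they do the work, as an engineer would, in place of code of your own. Each camera call takes 0.05 s, during which the arm holds its last target. There are 200 camera calls.

TASK

Get the water filler ready for the jug: with its spout still pushed home, swing the stiff boom round until it points over the jug standing on the round drip tray. Then squeeze the lock button in the side of the black hand grip, pull the spout out to the 80 mm mark (the second ring groove on the tube, level with the mouth of the sleeve), and finish while still holding it there with the outlet over the jug's mouth, because a spring draws the spout back as soon as it is let go. Leave the jug and everything else on the counter as they stand.

Things in the scene. Friction and masses are not known exactly. Their poses are not given: they have to be found in the camera images.
- filler: Steel water filler fixed to the counter: round flange 112 mm across, 11 mm high; pillar 38 mm thick (50 mm at its top); a turning head with a horizontal boom; 275 mm high in all. Origin: centre of the flange's underside; z is the axis on which the boom turns. Its -x axis points roughly at the drip tray.
- swing (a joint): Angle of the boom about the pillar (rad), grows anticlockwise seen from above, range -1.8 to 0.6. At 0 the boom points along the filler's -x axis. Stiff (about 0.5 N m of friction, 3 N at the hand grip): stays where it is left. Starts between -1.45 and -0.95; it turns anticlockwise (larger values, to the robot's right) to reach the jug.
- pivot (a point): Point on the pillar's axis at the height of the tube's centre line, 235 mm above the counter. Its x axis points outward along the boom, z up, y to the left when looking outward along the boom; it turns with the boom.
- sleeve_mouth (a point): Centre of the mouth of the sleeve, 150 mm out from the pivot along the boom, 235 mm above the counter: the edge at which the marks on the tube are read. Axes as the pivot's (x outward along the boom). The sleeve is a 25 mm thick steel tube ending in a dark steel collar 30 mm long, 44 mm wide and high.
- reach (a joint): How far the tube is pulled out of the sleeve (m): 0 home, 0.110 at its stop. The 16 mm steel tube has short tick lines each 10 mm and ring grooves right round at 40 and 80 mm; at 0.080 the second ring is just out, level with the sleeve's mouth. A spring pulls it home with 4.5 to 6 N; let go, it slides home and latches by itself. Latched, it gives only 2 mm until the lock button is pressed.
- spout: Black hand grip on the end of the tube, with the outlet pipe beyond it; moves with the tube and carries the lock button. Block 60 mm along the boom, 41 mm wide, 40 mm high. Origin: its centre, 183 mm from the pivot when home, 235 mm above the counter; x outward along the boom, z up. The button is in its +y flank; the -y flank is plain and ribbed.
- lock_button (a joint): How far the lock button is pushed into the hand grip (m): 0 out, 0.006 fully in; a spring resists with 2.5 to 5 N. The catch is free from 0.005 on. The button is a steel plate 32 mm along the boom, 24 mm high, standing 7.5 mm out of the +y flank, its face 28 mm from the boom's centre line.
- button_face (a point): Centre of the lock button's outer face; axes as the boom's.
- outlet (a point): Lower end of the outlet, 52 mm farther out than the grip's centre and 64 mm below it, so 171 mm above the counter; 235 mm from the pivot when home, 315 mm at the 80 mm mark.
- drip_tray: Round steel drip tray fixed to the counter, 164 mm across, 14 mm high, with a slotted top. Origin: centre of its underside.
- jug: Clear measuring jug with a handle, 135 mm high, standing on the drip tray (rim 149 mm above the counter), 250 g more or less. Origin: underside, 15 mm from the axis of its mouth towards the handle; the handle points along its -y axis, 85 mm from the origin.
- jug_mouth (a point): Centre of the jug's mouth at the rim; the mouth is about 110 mm across.
- sealed_cup: Paper cup with a lid, 97 mm across, 126 mm high, under the path of the boom, which clears it. Bystander; origin under its centre.
- lid: Black sip lid, 94 mm across, 19 mm high, lying on the counter. Bystander; origin under its centre.
- bottle: Bottle, 60 mm across, 212 mm high, just past the jug. Bystander; origin under its centre.
- cup_stack: Two stacked paper cups, 97 mm across, 172 mm high. Bystander; origin under its centre.
- milk_jar: Jar, 70 mm across, 102 mm high. Bystander; origin under its centre.
- tongs: Steel tongs, 336 mm long, lying on the counter. Bystander; origin under the middle.
- grip (a point): The block's centre, where it is pinched from above with the fingers across the boom (closing along its y): one finger on the button, the other on the plain flank. 48.5 mm wide with the button out, 42.5 mm with it in. Free space beside it on both flanks.

How it is judged:
By the outcome, as a careful person would: the job done as asked, in the order asked, and still so for the second after the job is handed in, while the arm keeps its last pose, push and grip.
It also fails if it takes over 51 s, if anything falls off the work surface, if the arm or the gripper's body presses on something with over 40 N, if the wrist force passes 120 N, or if a joint passes its speed limit or range.

## Working session

There is one attempt and no reset: what is moved stays moved. The work goes in short steps, Python scripts to look and compute and a tool call to move; the robot and the scene stay as the last step left them, time stands still between calls to the robot, and variables do not carry over. Pictures are saved under pics/ and viewed, at most 10 in all, crops included, and the job is handed in when it is done.

Besides the shell and the picture viewer there is one more tool, called as name([rows], argument=value, ...), one row to a line, values as JSON. drive_tool: Moves the arm, as the interface text tells. Its arguments: {"type":"object","properties":{"series":{"type":"array","items":{"type":"object","properties":{"rotation":{"type":"array","items":{"type":"number"}},"linear":{"type":"array","items":{"type":"number"}},"hand":{"type":"number"}}}},"force":{"type":"number"}},"required":["series"]}

```bash
mkdir -p pics
cat > h.py <<'E'
import numpy as np, cv2
from scipy.spatial.transform import Rotation as R
from workcell import robot, imaging, workorder
def proj(name,p):
    c=imaging.camera_params(name);T=np.linalg.inv(np.array(c["pose"]));q=T[:3,:3]@np.array(p)+T[:3,3]
    return c["cx"]+c["fx"]*q[0]/-q[2], c["cy"]+c["fy"]*-q[1]/-q[2]
def unproj(name,uv,z):
    c=imaging.camera_params(name);P=np.array(c["pose"])
    d=P[:3,:3]@np.array([(uv[0]-c["cx"])/c["fx"],-(uv[1]-c["cy"])/c["fy"],-1]);o=P[:3,3]
    return o+d*(z-o[2])/d[2]
E
python3 - <<'E'
from h import *
a=imaging.snapshot("top");b=imaging.snapshot("side")
cv2.imwrite("pics/top0.png",a);cv2.imwrite("pics/side0.png",b)
o=robot.get_obs();print(o["time_s"],o["tcp_pos"],o["ee_rot"],o["force"],o["gripper_width"])
print(imaging.camera_params("top"))
for n in ["filler","spout","lock_button","jug","jug_mouth","drip_tray","sleeve_mouth","outlet","bottle"]:
    for c in ["top","side"]:
        print(n,c,[(np.round(d["at"],3).tolist(),round(d["score"],2)) for d in imaging.look_for(c,n)[:2]])
E
```

```text
0.1 [0.1440404  0.60771576 0.24399634] [ 1.16097725e-01  9.93237575e-01 -6.58107465e-04 -7.38232077e-05] [ 0.80149392 -0.26812011 -0.53844346] 1.0025495591444937
{'fx': 460.11009133645763, 'fy': 460.11009133645763, 'cx': 322.0836678875691, 'cy': 201.9421495830161, 'pose': array([[-0.01032779,  0.99506831, -0.09865294,  0.49905523],
       [-0.99992322, -0.0109528 , -0.00579596,  0.01275555],
       [-0.0068479 ,  0.0985855 ,  0.99510502,  1.47099388],
       [ 0.        ,  0.        ,  0.        ,  1.        ]])}
filler top [([0.592, 0.139, 0.245], 0.82), ([0.499, -0.125, 0.016], 0.52)]
filler side [([0.614, 0.129, 0.228], 0.64), ([0.504, 0.136, 0.25], 0.49)]
spout top [([0.462, 0.16, 0.257], 0.75)]
spout side [([0.446, 0.156, 0.244], 0.69), ([0.526, 0.454, 0.017], 0.57)]
lock_button top [([0.458, 0.135, 0.244], 0.62), ([0.459, 0.16, 0.255], 0.45)]
lock_button side [([0.458, 0.136, 0.24], 0.39)]
jug top [([0.52, -0.182, 0.043], 0.6)]
jug side [([0.542, -0.162, 0.098], 0.7), ([0.437, 0.153, 0.246], 0.67)]
jug_mouth top [([0.515, -0.174, 0.046], 0.66)]
jug_mouth side [([0.542, -0.158, 0.094], 0.74), ([0.695, -0.024, 0.016], 0.47)]
drip_tray top [([0.5, -0.123, 0.014], 0.87), ([0.515, -0.177, 0.048], 0.53)]
drip_tray side [([0.475, -0.181, 0.018], 0.89)]
sleeve_mouth top [([0.522, 0.137, 0.254], 0.72), ([0.461, 0.162, 0.255], 0.59)]
sleeve_mouth side [([0.502, 0.138, 0.244], 0.67)]
outlet top [([0.456, 0.16, 0.255], 0.61)]
outlet side [([0.437, 0.158, 0.246], 0.87)]
bottle top [([0.65, -0.23, 0.154], 0.83), ([0.462, 0.161, 0.255], 0.34)]
bottle side [([0.638, -0.248, 0.13], 0.67)]
```

View pics/top0.png

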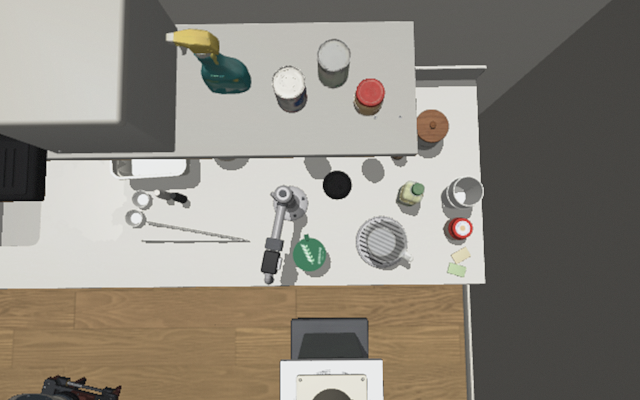

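View pics/side0.png

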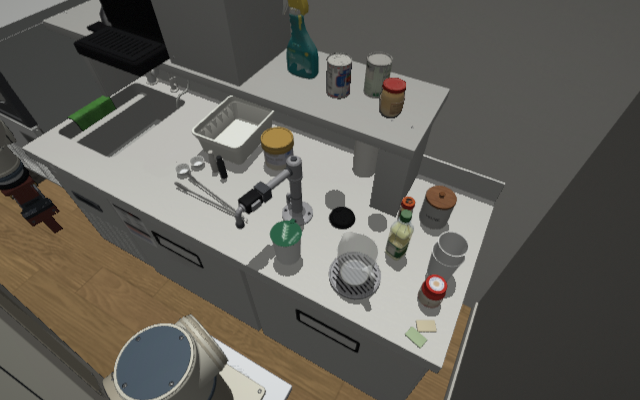

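The top view shows the pillar near (284,195), the boom running down to the grip near (271,262), the jug on its tray near (382,242) with its handle to the lower right at (406,261), and the bottle at (411,194). The side view agrees. I'll zoom in to measure.

Run:
```python
import cv2
a=cv2.imread("pics/top0.png");b=cv2.imread("pics/side0.png")
cv2.imwrite("pics/ct.png",cv2.resize(a[165:305,240:430],None,fx=4,fy=4,interpolation=cv2.INTER_CUBIC))
cv2.imwrite("pics/cs.png",cv2.resize(b[150:300,225:425],None,fx=4,fy=4,interpolation=cv2.INTER_CUBIC))
```

```text
(no output)
```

View pics/ct.png

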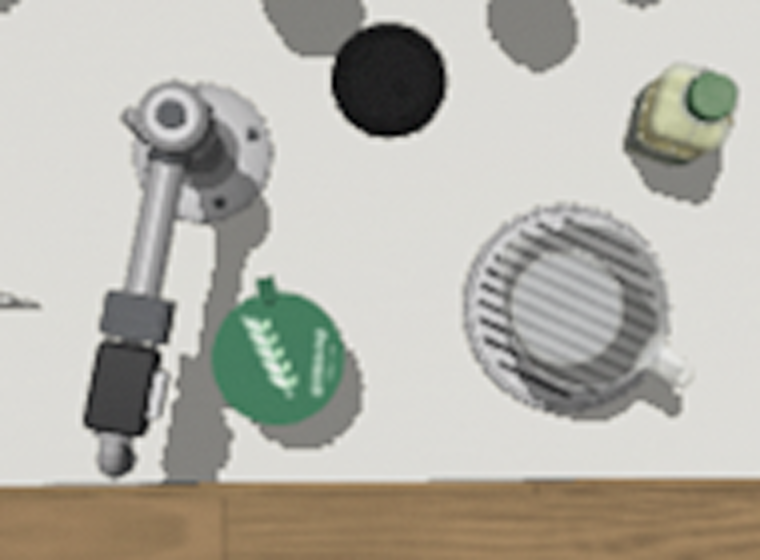

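View pics/cs.png

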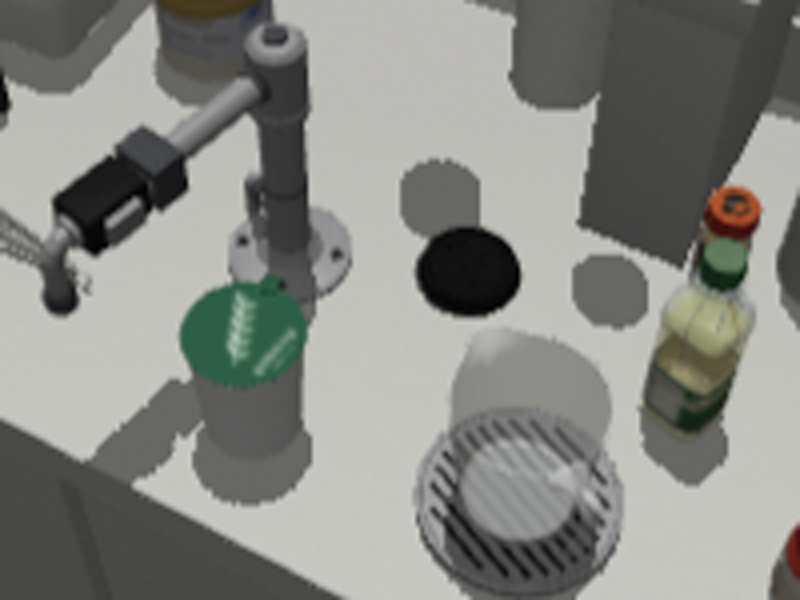

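The crops show the pillar top at (175,113), flange centre (203,150), collar (137,316), grip top (125,387), tray centre (565,310) and jug base circle (566,306) in the enlarged top view. The side crop has the jug base at (520,490), and the rim spans columns 452–612.

Run:
```python
from h import *
t=lambda x,y:(240+(x+.5)/4-.5,165+(y+.5)/4-.5)
s=lambda x,y:(225+(x+.5)/4-.5,150+(y+.5)/4-.5)
for n,p,z in [("pillar",(175,113),.275),("flange",(203,150),.011),("collar",(137,316),.257),("grip",(125,387),.255),("tray",(565,310),.014),("jugbase",(566,306),.018),("handle",(682,372),.12)]:
    print(n,unproj("top",t(*p),z).round(4))
for n,p,z in [("pillar",(276,40),.275),("flange",(292,254),.011),("jugbase",(520,490),.018),("rim right",(612,405),.149),("rim left",(452,395),.149),("rim far",(545,333),.149),("bottle",(724,255),.212)]:
    print(n,"side",unproj("side",s(*p),z).round(4))
print("shelf edge", [unproj("top",(350,157),z).round(3) for z in(.3,.4,.5)], unproj("side",(430,140),.4))
o=robot.get_obs();print(R.from_quat(o["ee_rot"]).as_matrix().round(3))
```

```text
pillar [0.6426 0.1208 0.275 ]
flange [0.6443 0.1224 0.011 ]
collar [0.5107 0.1477 0.257 ]
grip [0.4644 0.1558 0.255 ]
tray [ 0.5142 -0.1628  0.014 ]
jugbase [ 0.5173 -0.1631  0.018 ]
handle [ 0.4672 -0.2341  0.12  ]
pillar side [0.6365 0.1158 0.275 ]
flange side [0.6386 0.1156 0.011 ]
jugbase side [ 0.5202 -0.1655  0.018 ]
rim right side [ 0.5434 -0.2163  0.149 ]
rim left side [ 0.4951 -0.1123  0.149 ]
rim far side [ 0.5769 -0.1478  0.149 ]
bottle side [ 0.6594 -0.2457  0.212 ]
shelf edge [array([ 0.731, -0.054,  0.3  ]), array([ 0.711, -0.048,  0.4  ]), array([ 0.691, -0.042,  0.5  ])] [ 0.77196892 -0.23663366  0.4       ]
[[-0.973  0.231  0.   ]
 [ 0.231  0.973  0.   ]
 [ 0.     0.    -1.   ]]
```

drive_tool([
  {"linear": [0,0,-40],"rotation": [0,0,0],"hand": 84},
  {"linear": [-30,-25,-76],"rotation": [0,0,7],"hand": 84},
  {"linear": [-60,-50,-76],"rotation": [0,0,14],"hand": 84},
  {"linear": [-90,-78,-76],"rotation": [0,0,21],"hand": 84},
  {"linear": [-120,-105,-76],"rotation": [0,0,28],"hand": 84},
  {"linear": [-148,-130,-76],"rotation": [0,0,35],"hand": 84},
  {"linear": [-175,-155,-76],"rotation": [0,0,42],"hand": 84},
  {"linear": [-205,-180,-76],"rotation": [0,0,49],"hand": 84},
  {"linear": [-230,-205,-76],"rotation": [0,0,56],"hand": 84},
  {"linear": [-260,-230,-76],"rotation": [0,0,63],"hand": 84},
  {"linear": [-290,-258,-76],"rotation": [0,0,70],"hand": 84},
  {"linear": [-320,-285,-76],"rotation": [0,0,77],"hand": 84},
  {"linear": [-350,-310,-76],"rotation": [0,0,84],"hand": 84},
  {"linear": [-380,-338,-76],"rotation": [0,0,91],"hand": 84},
  {"linear": [-414,-368,-76],"rotation": [0,0,98],"hand": 84},
  {"linear": [-414,-368,-76],"rotation": [0,0,105],"hand": 84},
  {"linear": [-414,-368,-76],"rotation": [0,0,112],"hand": 84},
  {"linear": [-414,-368,-76],"rotation": [0,0,119],"hand": 84},
  {"linear": [-414,-368,-76],"rotation": [0,0,126],"hand": 84},
  {"linear": [-414,-368,-76],"rotation": [0,0,133],"hand": 84},
])

```text
time_s: 2.67
tcp_pos: [0.4622, 0.1543, 0.3207]
ee_rot: [0.958, 0.286, 0.0, 0.0]
force: [-0.8, 0.7, -0.2]
gripper_width: 0.956
grip_force: 0.0
```

drive_tool([
  {"linear": [0,0,0],"rotation": [0,0,7],"hand": 84},
  {"linear": [0,0,0],"rotation": [0,0,14],"hand": 84},
  {"linear": [0,0,0],"rotation": [0,0,21],"hand": 84},
  {"linear": [0,0,0],"rotation": [0,0,28],"hand": 84},
  {"linear": [0,0,0],"rotation": [0,0,35],"hand": 84},
  {"linear": [0,0,0],"rotation": [0,0,42],"hand": 84},
  {"linear": [0,0,0],"rotation": [0,0,44.5],"hand": 84},
  {"linear": [0,0,0],"rotation": [0,0,44.5],"hand": 84},
])

```text
time_s: 3.33
tcp_pos: [0.4621, 0.1545, 0.3208]
ee_rot: [0.995, -0.095, 0.0, -0.0]
force: [0.6, -0.5, 0.3]
gripper_width: 0.958
grip_force: 0.0
```

Run:
```python
from h import *
a=imaging.snapshot("side");o=robot.get_obs()
print(o["time_s"],o["joints"],o["tcp_pos"],R.from_quat(o["ee_rot"]).as_matrix().round(3)[:,0])
print([np.round(proj("side",o["tcp_pos"]+np.array([0,0,-.022])),1)])
cv2.imwrite("pics/s1.png",cv2.resize(a[120:300,180:420],None,fx=3,fy=3,interpolation=cv2.INTER_CUBIC))
```

```text
3.3833 [2.98345193e-01 1.28248770e-01 1.84796970e+00 6.70287626e-06
 1.16522101e+00 2.05706590e+00] [0.46207275 0.15455031 0.32076613] [ 0.982 -0.187  0.   ]
[array([247.5, 187.1])]
```

View pics/s1.png

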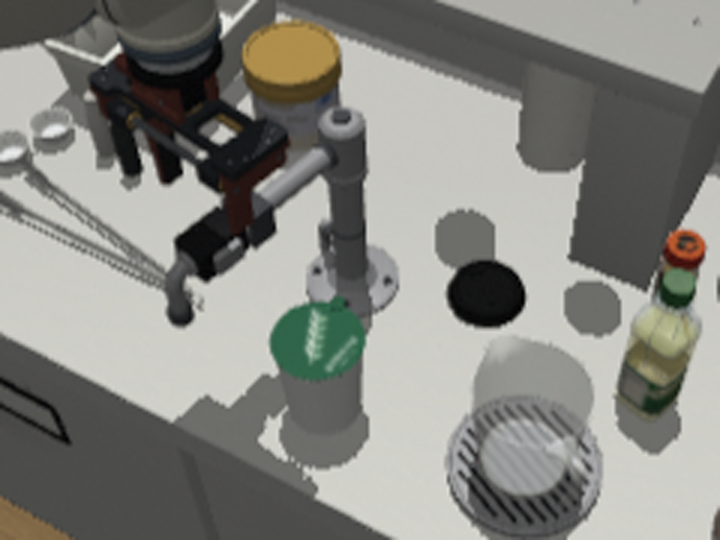

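The gripper straddles the hand grip from above: near finger at about (245,200) in the crop, boom and jug undisturbed. I'll lower it.

drive_tool([
  {"linear": [0,0,20],"rotation": [0,0,0],"hand": 84},
  {"linear": [0,0,40],"rotation": [0,0,0],"hand": 84},
  {"linear": [0,0,60],"rotation": [0,0,0],"hand": 84},
  {"linear": [0,0,75],"rotation": [0,0,0],"hand": 84},
  {"linear": [0,0,83],"rotation": [0,0,0],"hand": 84},
  {"linear": [0,0,83],"rotation": [0,0,0],"hand": 70},
  {"linear": [0,0,83],"rotation": [0,0,0],"hand": 70},
  {"linear": [0,0,83],"rotation": [0,0,0],"hand": 70},
])

```text
time_s: 4.05
tcp_pos: [0.4628, 0.1548, 0.2386]
ee_rot: [0.996, -0.094, 0.001, -0.0]
force: [0.0, 0.6, -0.5]
gripper_width: 0.802
grip_force: 0.0
```

Run:
```python
from h import *
o=robot.get_obs();print(o["force"],o["tcp_pos"])
# rows for swing: tool centre at pivot + r*x + c*y
piv=np.array([.641,.119]);p0=o["tcp_pos"][:2];M=R.from_quat(o["ee_rot"]).as_matrix()[:2,:2]
d=p0-piv;r=np.hypot(*d);print(r,np.degrees(np.arctan2(d[1],d[0])),np.degrees(np.arctan2(M[1,0],M[0,0])))
# swing by a from pose 0 (about pivot); lateral lead c applied
for a in range(2,41,2):
    t=np.radians(a);Q=np.array([[np.cos(t),-np.sin(t)],[np.sin(t),np.cos(t)]])
    print(a,(M.T@(Q@d-d)*1e3).round(1))
```

```text
[ 0.04064696  0.60686585 -0.46274834] [0.46277716 0.15476262 0.2386122 ]
0.18177554031216528 168.65358120804038 -10.8051044070763
2 [0.1 6.3]
4 [ 0.3 12.7]
6 [ 0.8 19. ]
8 [ 1.5 25.3]
10 [ 2.5 31.6]
12 [ 3.6 37.8]
14 [ 5. 44.]
16 [ 6.6 50.2]
18 [ 8.4 56.3]
20 [10.4 62.3]
22 [12.6 68.2]
24 [15.  74.1]
26 [17.6 79.9]
28 [20.5 85.5]
30 [23.5 91.1]
32 [26.7 96.6]
34 [ 30.1 101.9]
36 [ 33.7 107.2]
38 [ 37.5 112.3]
40 [ 41.4 117.2]
```

drive_tool([
  {"linear": [0,5,0],"rotation": [0,0,0],"hand": 70},
  {"linear": [0,10,0],"rotation": [0,0,0],"hand": 70},
  {"linear": [0,14,0],"rotation": [0,0,0],"hand": 70},
  {"linear": [0.6,20.3,0],"rotation": [0,0,-2],"hand": 70},
  {"linear": [1.4,26.7,0],"rotation": [0,0,-4],"hand": 70},
  {"linear": [2.5,33,0],"rotation": [0,0,-6],"hand": 70},
  {"linear": [3.7,39,0],"rotation": [0,0,-8],"hand": 70},
  {"linear": [5.2,45.4,0],"rotation": [0,0,-10],"hand": 70},
  {"linear": [6.9,51.5,0],"rotation": [0,0,-12],"hand": 70},
  {"linear": [8.8,57.6,0],"rotation": [0,0,-14],"hand": 70},
  {"linear": [10.9,63.6,0],"rotation": [0,0,-16],"hand": 70},
  {"linear": [13.2,69.5,0],"rotation": [0,0,-18],"hand": 70},
  {"linear": [15.8,75.4,0],"rotation": [0,0,-20],"hand": 70},
  {"linear": [18.4,81,0],"rotation": [0,0,-22],"hand": 70},
  {"linear": [21.4,86.7,0],"rotation": [0,0,-24],"hand": 70},
  {"linear": [24.5,92.3,0],"rotation": [0,0,-26],"hand": 70},
  {"linear": [27.9,97.7,0],"rotation": [0,0,-28],"hand": 70},
  {"linear": [31.4,103,0],"rotation": [0,0,-30],"hand": 70},
  {"linear": [35,108,0],"rotation": [0,0,-32],"hand": 70},
  {"linear": [38.9,113.3,0],"rotation": [0,0,-34],"hand": 70},
])

```text
time_s: 5.72
tcp_pos: [0.4795, 0.0358, 0.2383]
ee_rot: [0.98, 0.201, 0.001, -0.0]
force: [0.8, 3.8, -0.1]
gripper_width: 0.8
grip_force: 1.6
```

Run:
```python
from h import *
o=robot.get_obs();M=R.from_quat(o["ee_rot"]).as_matrix()[:2,:2]
d=o["tcp_pos"][:2]-[.641,.119];print(o["force"],o["wrist_torque"],o["tcp_pos"],M.T@d,np.degrees(np.arctan2(M[1,0],M[0,0])))
cv2.imwrite("pics/t2.png",cv2.resize(imaging.snapshot("top")[150:300,240:430],None,fx=4,fy=4,interpolation=cv2.INTER_CUBIC))
```

```text
[ 0.84720252  3.77499716 -0.10561016] [ 0.62800258 -0.02827039 -0.06331701] [0.47948063 0.03581878 0.23825919] [-0.18123271  0.01273576] 23.228349880264254
```

View pics/t2.png

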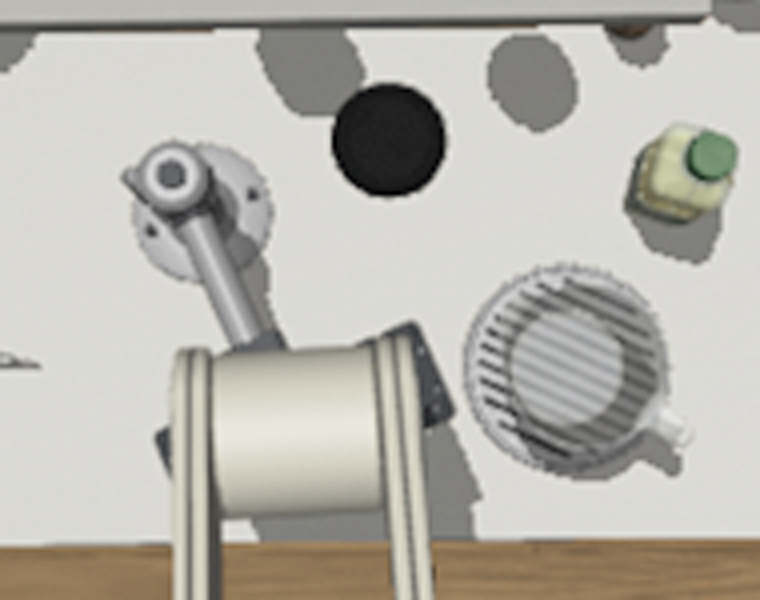

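The gripper has pushed the boom round to about 203°; everything else is untouched, the pillar top is at (172,173) and the jug base at (566,366) in the crop. I'll continue the swing.

drive_tool([
  {"linear": [0.6,6.3,0],"rotation": [0,0,-2],"hand": 70},
  {"linear": [1.4,12.7,0],"rotation": [0,0,-4],"hand": 70},
  {"linear": [2.5,19,0],"rotation": [0,0,-6],"hand": 70},
  {"linear": [3.7,25.2,0],"rotation": [0,0,-8],"hand": 70},
  {"linear": [5.2,31.4,0],"rotation": [0,0,-10],"hand": 70},
  {"linear": [7.8,40.5,0],"rotation": [0,0,-13],"hand": 70},
  {"linear": [10.9,49.6,0],"rotation": [0,0,-16],"hand": 70},
  {"linear": [14.5,58.4,0],"rotation": [0,0,-19],"hand": 70},
  {"linear": [18.4,67,0],"rotation": [0,0,-22],"hand": 70},
  {"linear": [22.9,75.5,0],"rotation": [0,0,-25],"hand": 70},
  {"linear": [27.9,83.7,0],"rotation": [0,0,-28],"hand": 70},
  {"linear": [31.4,89,0],"rotation": [0,0,-30],"hand": 70},
  {"linear": [35,94.2,0],"rotation": [0,0,-32],"hand": 70},
  {"linear": [38.9,99.3,0],"rotation": [0,0,-34],"hand": 70},
  {"linear": [42.9,104.2,0],"rotation": [0,0,-36],"hand": 70},
  {"linear": [47,109,0],"rotation": [0,0,-38],"hand": 70},
  {"linear": [51.5,113.6,0],"rotation": [0,0,-40],"hand": 70},
  {"linear": [54.9,117,0],"rotation": [0,0,-41.5],"hand": 70},
  {"linear": [58.3,120,0],"rotation": [0,0,-43],"hand": 70},
  {"linear": [58.3,120,0],"rotation": [0,0,-43],"hand": 70},
])

```text
time_s: 7.43
tcp_pos: [0.5797, -0.0518, 0.2377]
ee_rot: [0.838, 0.546, -0.0, -0.0]
force: [0.2, -1.0, 0.3]
gripper_width: 0.795
grip_force: 0.0
```

Run:
```python
from h import *
o=robot.get_obs();M=R.from_quat(o["ee_rot"]).as_matrix()[:2,:2]
d=o["tcp_pos"][:2]-[.641,.119];print(o["force"],o["tcp_pos"],M.T@d,np.degrees(np.arctan2(M[1,0],M[0,0])),o["gripper_width"])
cv2.imwrite("pics/t3.png",cv2.resize(imaging.snapshot("top")[150:300,240:430],None,fx=4,fy=4,interpolation=cv2.INTER_CUBIC))
cv2.imwrite("pics/s3.png",cv2.resize(imaging.snapshot("side")[140:310,240:440],None,fx=3.5,fy=3.5,interpolation=cv2.INTER_CUBIC))
for n in ["sleeve_mouth","spout","outlet"]:
    for c in ["top","side"]:
        print(n,c,[(np.round(q["at"],3).tolist(),round(q["score"],2)) for q in imaging.look_for(c,n)[:2]])
```

```text
[ 0.18840168 -0.97697243  0.32992988] [ 0.57973069 -0.05184021  0.23768759] [-0.1810279   0.01300767] 66.16049489919965 0.7950206920865304
sleeve_mouth top [([0.623, 0.085, 0.247], 0.76), ([0.55, -0.383, 0.105], 0.49)]
sleeve_mouth side [([0.61, 0.063, 0.241], 0.69)]
spout top []
spout side [([0.546, -0.074, 0.239], 0.92), ([0.476, -0.181, 0.015], 0.35)]
outlet top [([0.54, 0.428, 0.022], 0.63)]
outlet side []
```

View pics/t3.png

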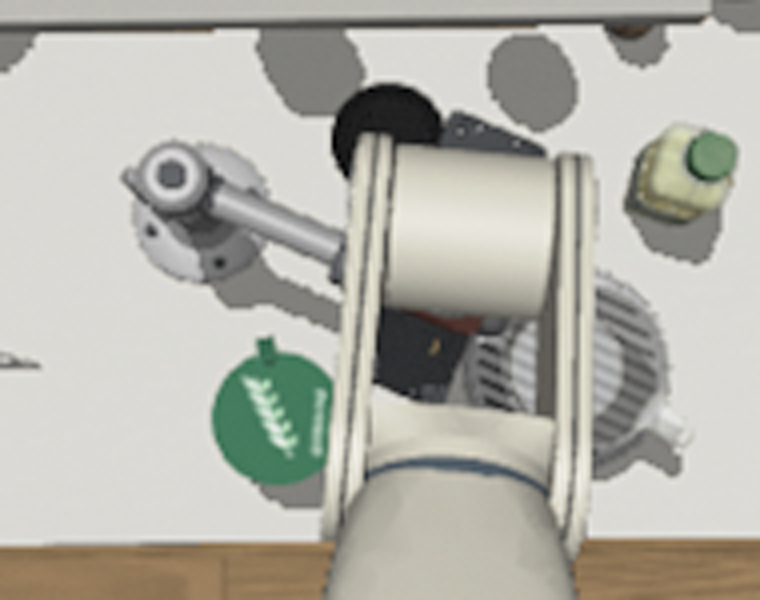

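View pics/s3.png

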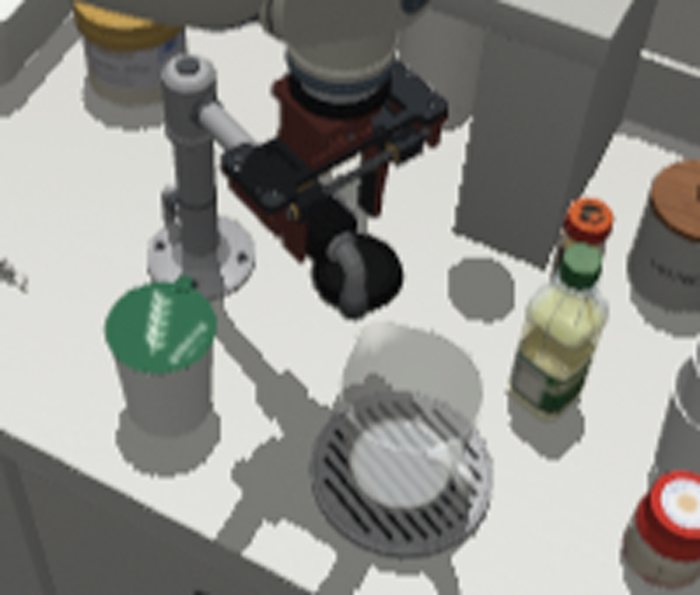

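The boom now points at the jug. In the top crop its tube runs from (217,196) to (335,247), and in the side crop the outlet end is near (352,302) with the jug rim ahead of it. I'll check the aim.

Run:
```python
from h import *
t=lambda x,y:(240+(x+.5)/4-.5,150+(y+.5)/4-.5)
s=lambda x,y:(240+(x+.5)/3.5-.5,140+(y+.5)/3.5-.5)
a=unproj("top",t(217,196),.235);b=unproj("top",t(335,247),.235);print(a,b,np.degrees(np.arctan2(*(b-a)[1::-1]))%360)
o=unproj("side",s(353,305),.175);print("outlet",o)
P=np.array([.640,.118]);
for q in (b,o): print(np.degrees(np.arctan2(*(q[:2]-P)[::-1]))%360,np.hypot(*(q[:2]-P)))
m=np.array([.519,-.164])-P;print("mouth",np.degrees(np.arctan2(*m[::-1]))%360,np.hypot(*m))
```

```text
[0.63143685 0.09609503 0.235     ] [0.59601611 0.0167396  0.235     ] 245.94613904308602
outlet [ 0.54986255 -0.09229853  0.175     ]
246.5216029870142 0.11040041564883647
246.79922206734065 0.22880173124919592
mouth 246.77689268018315 0.30686316168611705
```

drive_tool([
  {"linear": [0,-7,0],"rotation": [0,0,0],"hand": 70},
  {"linear": [0,-13.5,0],"rotation": [0,0,0],"hand": 64},
  {"linear": [0,-13.5,0],"rotation": [0,0,0],"hand": 56},
  {"linear": [0,-13.5,0],"rotation": [0,0,0],"hand": 52},
  {"linear": [0,-13.5,0],"rotation": [0,0,0],"hand": 46},
  {"linear": [0,-13.5,0],"rotation": [0,0,0],"hand": 36},
  {"linear": [0,-13.5,0],"rotation": [0,0,0],"hand": 36},
  {"linear": [0,-13.5,0],"rotation": [0,0,0],"hand": 36},
  {"linear": [0,-13.5,0],"rotation": [0,0,0],"hand": 36},
  {"linear": [0,-13.5,0],"rotation": [0,0,0],"hand": 36},
], force=28)

```text
time_s: 8.67
tcp_pos: [0.5672, -0.046, 0.2377]
ee_rot: [0.838, 0.546, -0.0, -0.0]
force: [-3.1, -0.7, 2.5]
gripper_width: 0.483
grip_force: 28.0
```

The width of 42.4 mm means the button is fully in. Now I'll pull.

drive_tool([
  {"linear": [-3,0,0],"rotation": [0,0,0],"hand": 36},
  {"linear": [-8,0,0],"rotation": [0,0,0],"hand": 36},
  {"linear": [-14,0,0],"rotation": [0,0,0],"hand": 36},
  {"linear": [-20,0,0],"rotation": [0,0,0],"hand": 36},
  {"linear": [-26,0,0],"rotation": [0,0,0],"hand": 36},
  {"linear": [-32,0,0],"rotation": [0,0,0],"hand": 36},
  {"linear": [-38,0,0],"rotation": [0,0,0],"hand": 36},
  {"linear": [-44,0,0],"rotation": [0,0,0],"hand": 36},
  {"linear": [-50,0,0],"rotation": [0,0,0],"hand": 36},
  {"linear": [-56,0,0],"rotation": [0,0,0],"hand": 36},
  {"linear": [-62,0,0],"rotation": [0,0,0],"hand": 36},
  {"linear": [-68,0,0],"rotation": [0,0,0],"hand": 36},
  {"linear": [-74,0,0],"rotation": [0,0,0],"hand": 36},
  {"linear": [-78,0,0],"rotation": [0,0,0],"hand": 36},
  {"linear": [-80,0,0],"rotation": [0,0,0],"hand": 36},
  {"linear": [-80,0,0],"rotation": [0,0,0],"hand": 36},
  {"linear": [-80,0,0],"rotation": [0,0,0],"hand": 36},
  {"linear": [-80,0,0],"rotation": [0,0,0],"hand": 36},
])

```text
time_s: 10.17
tcp_pos: [0.5354, -0.1184, 0.2376]
ee_rot: [0.838, 0.546, 0.001, -0.0]
force: [0.8, 4.9, 1.5]
gripper_width: 0.479
grip_force: 28.0
```

Run:
```python
from h import *
o=robot.get_obs();M=R.from_quat(o["ee_rot"]).as_matrix()[:2,:2]
d=o["tcp_pos"][:2]-np.array([.5672,-.046]);print(o["time_s"],o["force"],o["tcp_pos"],(M.T@d*1e3).round(2),o["gripper_width"],o["grip_force"])
t=imaging.snapshot("top");s=imaging.snapshot("side")
T=cv2.resize(t[180:290,270:390],None,fx=5,fy=5,interpolation=cv2.INTER_CUBIC)
S=cv2.resize(s[150:280,275:405],None,fx=6,fy=6,interpolation=cv2.INTER_CUBIC)[:600]
cv2.imwrite("pics/s4.png",cv2.resize(s[145:245,270:400],None,fx=6,fy=6,interpolation=cv2.INTER_CUBIC));cv2.imwrite("pics/t4.png",T)
```

```text
10.1667 [0.77886219 4.8589336  1.45424909] [ 0.53535626 -0.11840466  0.2376455 ] [-79.1    0.15] 0.4792346751478272 27.979318499565125
```

View pics/s4.png

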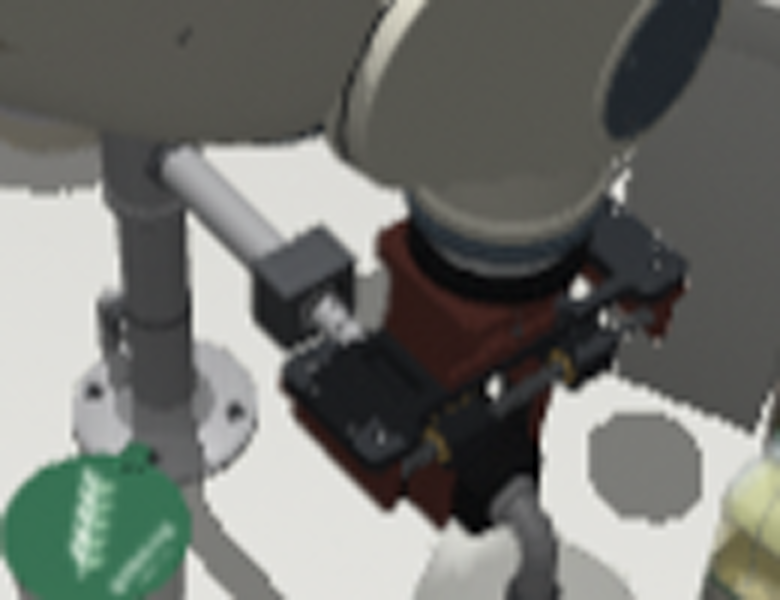

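The tube is out of the sleeve, a dark groove shows right at the collar mouth near (318,305), and the outlet pipe is over the jug. The spring force reads 4.9 N. The arm sags 0.9 mm under it, so I'll make that up.

drive_tool([
  {"linear": [-1,0,0],"rotation": [0,0,0],"hand": 36},
  {"linear": [-1,0,0],"rotation": [0,0,0],"hand": 36},
  {"linear": [-1,0,0],"rotation": [0,0,0],"hand": 36},
  {"linear": [-1,0,0],"rotation": [0,0,0],"hand": 36},
  {"linear": [-1,0,0],"rotation": [0,0,0],"hand": 36},
  {"linear": [-1,0,0],"rotation": [0,0,0],"hand": 36},
])

```text
time_s: 10.77
tcp_pos: [0.535, -0.1192, 0.2377]
ee_rot: [0.838, 0.546, 0.001, -0.0]
force: [1.0, 5.1, 0.8]
gripper_width: 0.482
grip_force: 28.0
```

Run:
```python
from h import *
o=robot.get_obs();M=R.from_quat(o["ee_rot"]).as_matrix()[:2,:2]
d=o["tcp_pos"][:2]-np.array([.5672,-.046]);print(o["time_s"],o["force"],(M.T@d*1e3).round(2),o["gripper_width"],o["grip_force"])
s=imaging.snapshot("side")
A=cv2.resize(s[180:230,305:350],None,fx=8,fy=8,interpolation=cv2.INTER_CUBIC)
B=cv2.resize(s[215:300,315:415],None,fx=4,fy=4,interpolation=cv2.INTER_CUBIC)
W=np.zeros((400,770,3),np.uint8);W[:400,:360]=A;W[:340,365:765]=B
cv2.imwrite("pics/s5.png",W)
P=np.array([.640,.118]);u=np.array([np.cos(np.radians(246.4)),np.sin(np.radians(246.4))])
q=P+u*.315
print("pred outlet",q,proj("side",[*q,.171]))
for r in (.15,.19,.19+.043): print("tube mark",r,proj("side",[*(P+u*r),.243]))
```

```text
10.7667 [1.0309273  5.12884836 0.80374942] [-80.01   0.15] 0.48237087426279873 27.979438304901123
pred outlet [ 0.51389005 -0.17065426] (np.float64(359.48457335199004), np.float64(247.74144548054545))
tube mark 0.15 (np.float64(323.848373574456), np.float64(195.53985149629383))
tube mark 0.19 (np.float64(332.50189043564103), np.float64(204.07303449988225))
tube mark 0.23299999999999998 (np.float64(342.1839690298873), np.float64(213.62047628859753))
```

View pics/s5.png

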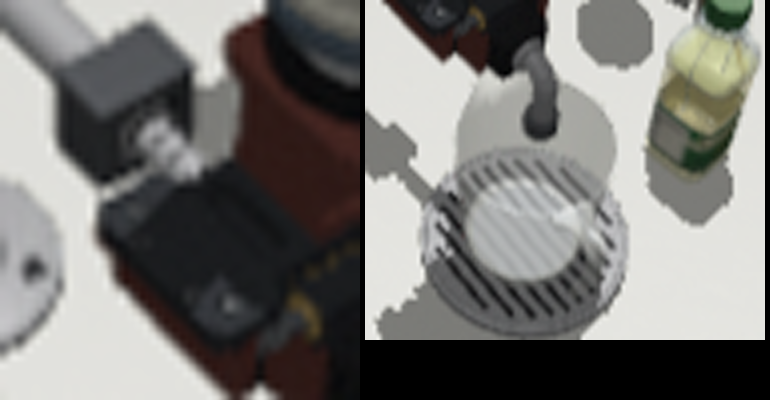

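The outlet end appears at about (359,247), against (359.5,247.7) predicted for an 80 mm reach. It sits well inside the jug's rim, and the groove is at the sleeve mouth. The job is ready to hand in.

```bash
python3 -c "
from h import *
print(workorder.hand_in())"
```

```text
the job is handed in; nothing more can be done
None
```

I swung the boom over the jug with the spout still home, then squeezed the lock button and pulled the spout to about 80 mm (80.0 mm of measured gripper travel). I handed the job in at about 10.8 s with the spout still held there and the outlet over the jug's mouth; the hand-in gave no verdict.

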